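# Back off the mould press by one turn

### The arm

A 6-joint arm with a two-finger parallel gripper is mounted at the origin on the work surface. World frame = base frame: x ahead of the robot, y to its left, z up, the work surface at z = 0. Lengths are in m, angles in rad, forces in N, time in s.
With the tool pointing down it reaches from about 0.225 to 0.875 m from the base axis. Payload 3.4 kg.
Tool frame: the origin (TCP) lies midway between the tips of the shut fingers; the grasp point (between the pads) lies 19 mm behind it (manip.pinch_z is the z of the grasp point in the tool frame, in m); z points along the fingers, x is the direction in which the jaws open and shut, and the axes are right-handed (so a half turn about z gives the same grasp; the last joint's range is limited). The gripper opens to 85 mm and grips with 20 to 120 N. Pads are 22 mm wide; open, the fingers measure 114 mm over their backs; the gripper's body (76 mm by 85 mm) begins 54 mm behind the grasp point. The pads swing forward as they close: fully open they stand 13 mm farther back than shut.
Start: joints at [-1.292, 0.276, 1.505, -0, 1.361, -0.121], TCP at [0.224, -0.53, 0.231] pointing down, gripper open.
Joint ranges: [-2.89, 2.89], [-0.75, 2.08], [0.22, 2.7], [-1.18, 4.32], [0.11, 2.71], [-2.7, 2.7]. Speed limits (rad/s): [2.57, 2.57, 3.14, 3.14, 3.14, 3.14].

### API

Orientations are given as a unit quaternion [w, x, y, z].
In Python, from rig import manip gives the robot as it stands. The module is installed in compiled form; this text tells all that it offers.
- The arm moves only by the tool drive_tool, never from a script. Its argument "steps" is a list of rows, each a list of 5 numbers: the shift along the tool's x, y, z in mm, then the turn about the tool's z in rad, then the gripper command: -1 is shut, 1 is fully open, values between are in proportion. A call has 1 to 5 rows; each row is the pose to reach, as a shift and turn from the pose measured when the call began, along the tool's axes at that moment; what a row does not reach only later rows make up. A row lasts 1/10 s, in which the tool goes at most 50 mm and 8.59 degrees, less where a joint would pass 70% of its speed; a pose out of reach is approached as far as the arm can. A call with a gripper value outside its range is refused whole. The fingers move at their own pace and stop on an object; "squeeze" is the grip in N (left out, the last holds). Time passes only in rows, so rows that repeat a pose let the fingers close. It gives the time, the measured TCP pose, the force and the opening at its end, in the units of the state.
- manip.get_state(): the state, without advancing time (a new reading comes with each control period).
- manip.get_image(name): name is "scene" or "top" or "wrist"; returns the picture (400x640x3 uint8, blue, green, red); there is no depth.
- manip.get_calibration(name): a dict with "camera_matrix" (3x3 intrinsics, pixels), "rvec" (rotation vector, rad) and "tvec" (3), from world to camera coordinates, as OpenCV has them. Camera axes: x right, y down, z forward; pixel columns grow to the right and rows downward; lengths in m; the calibration is good to about 2 mm. A picture is of the moment at which its call begins: read the wrist's pose just before it. get_calibration takes no time and is no camera call; for the wrist camera it gives the pose at the moment of the call.
- manip.sign_off(): hands the job in, once; it reports no verdict.
Trained networks look in the newest picture that a camera, given by its name, has taken for a name from the list of things; names that differ only in an ending like _2 or _b are one class to them, and where a whole thing is asked for, a point or a joint stands for the part that bears it (a point fixed in the world has none). Each returns a list of dicts, best first, with "conf" (0 to 1); they miss things now and then, are a little off and sometimes report something else, mostly with a low value. They report only what shows in the picture. A call takes as long as a camera call.
- manip.masks_of(camera, name): "pixels" (400x640 bool, what is visible of it) and "location" ([column, row] in pixels, amid what is visible of it).
The state is a dict: "clock": time; "qpos": joint angles; "qd": joint speeds; "effort": joint torques, N m; "position": TCP position; "ee_rot": TCP orientation; "contact_force": force on the tool from outside, world axes, zero at the start; "moment": the same for the moment, N m; "width": finger opening in m.
Only numpy, scipy, OpenCV 4.12 (cv2) and the standard library are available. Lean on these libraries where they do the work, as an engineer would, in place of code of your own. Each camera call takes 0.05 s, during which the arm holds its last target.

### The job

The plaster mould has set, so back the mould press off: with the fingertips, push the red hand wheel round by its black upright handle, anticlockwise seen from above, through exactly one full turn, so that the handle stops over the yellow pointer where it began. Push gently and do not pinch or grip the handle; leave the mould where it stands and everything else on the table alone, then move away.

Things in the scene. Friction and masses are not known exactly. Their poses are not given: they have to be found in the camera images.
- wheel (a joint): angle of the hand wheel relative to the pointer, rad: 0 at the start (handle over the pointer), growing anticlockwise seen from above; one full turn is 6.283. There is no stop there: it can be turned past it. It turns stiffly and evenly (about 3 N pushing slowly at the handle, 5 N briskly), and stays where it is left. Each turn raises the press plate by 10 mm
- wheel_handle (a point): centre (half-way up) of the handle: an upright black cylinder 22 mm in diameter and 40 mm tall that stands on the wheel, 70 mm from its axis. It is a sleeve that spins freely on its own vertical pin, like a crank grip. It starts at any direction round the hub. The rim under it (red ring, 174 mm outer diameter, 14 mm thick, with three spokes) has its top 20 mm below this point
- wheel_hub (a point): centre of the top of the wheel's dark hub (40 mm diameter), on the vertical turning axis, 16 mm below the centre of the handle. A 16 mm screw end stands out up to 18 mm above it. Nothing else is as high as the wheel nearby
- pointer (a point): top of the yellow pointer tab (34 by 18 mm) just outside and below the rim, 115 mm from the axis and 29 mm below the hub's top; it is fixed, and marks the direction from the hub in which the handle starts and must end
- press: the green screw press, bolted to the table: base 160 by 280 by 20 mm (x, y, z), two steel posts, and a bridge 50 by 270 mm with its top 162 mm above the table that carries the wheel; a round steel plate under the bridge bears on the mould. Origin at the centre of the base's underside, below the wheel's axis. The whole press includes its wheel and plate
- mould_mid (a point): centre of the eight-sided cream plaster mould with a black band that stands loose on the press base under the plate: 120 mm across, 80 mm tall. To be left alone
- pig_a_mid (a point): centre of a loose terracotta piggy bank, 100 mm long, 91 mm tall, beside the press. To be left alone
- pig_b_mid (a point): centre of a second, loose terracotta piggy bank, 110 mm long, 100 mm tall, on the right of the table. To be left alone
- pot_mid (a point): centre of a loose open terracotta pot, 90 mm across, 75 mm tall, on the right of the table. To be left alone
- jar_mid (a point): centre of a loose amber glass jar with white lid, 60 mm across, 85 mm tall, beside the press. To be left alone
- brush_grip (a point): handle of a loose brush, 180 mm long, lying in front of the press. To be left alone
- mallet_grip (a point): handle of a loose rubber mallet, 260 mm long, lying on the left of the table. To be left alone

How it is judged:
On the way:
1. the wheel has been pushed half a turn anticlockwise (value of joint wheel above 3.14159 rad).
At the end, for the whole second after the job is handed in: The wheel rests within 10 degrees (0.175 rad) of one full anticlockwise turn (6.283 rad) from its start; the mould is within 12 mm and every other loose thing within 20 mm of where it stood (value of joint wheel between 6.10819 and 6.45819 rad and velocity of joint wheel between -0.05 and 0.05 rad/s and distance of mould_mid from where it was at the start of the episode below 0.012 m and distance of each of pig_a_mid, pig_b_mid, pot_mid, jar_mid, brush_grip, mallet_grip from where it was at the start of the episode below 0.02 m); the robot touches nothing.
It fails at once if the wheel is turned more than 25 degrees past one full turn (value of joint wheel above 6.72319 rad).
It fails at once if the wheel is turned more than 20 degrees the wrong way (clockwise) (value of joint wheel below -0.35 rad).
It fails at once if the fingers pinch or strike the wheel or press: more than 35 N in all (contact force between the fingers and press above 35 N).
It fails at once if the mould is shifted or lifted by more than 12 mm, or a bystander by more than 20 mm (distance of mould_mid from where it was at the start of the episode above 0.012 m or distance of any of pig_a_mid, pig_b_mid, pot_mid, jar_mid, brush_grip, mallet_grip from where it was at the start of the episode above 0.02 m).
It also fails if it takes over 64 s, if anything falls off the work surface, if the arm or the gripper's body presses on something with over 40 N, if the wrist force passes 120 N, or if a joint passes its speed limit or range.

## Working session

There is one attempt and no reset: what is moved stays moved. The work goes in short steps, Python scripts to look and compute and a tool call to move; the robot and the scene stay as the last step left them, time stands still between calls to the robot, and variables do not carry over. Pictures are saved under pics/ and viewed, and the job is handed in when it is done.

Besides the shell and the picture viewer there is one more tool, called after ">>>" as name([rows], argument=value, ...), one row to a line, values as JSON. drive_tool: Moves the arm, as the interface text tells. Its arguments: {"type":"object","properties":{"steps":{"type":"array","items":{"type":"array","items":{"type":"number"}}},"squeeze":{"type":"number"}},"required":["steps"]}

```bash
ls; mkdir -p pics; cat > h.py <<'E'
import numpy as np, cv2
from rig import manip
def cal(n):
    c=manip.get_calibration(n);K=np.array(c["camera_matrix"],float);R=cv2.Rodrigues(np.array(c["rvec"],float))[0];t=np.array(c["tvec"],float).ravel();return K,R,t
def ray(n,px,z):
    K,R,t=cal(n);o=-R.T@t;d=R.T@np.linalg.inv(K)@np.array([px[0],px[1],1.]);s=(z-o[2])/d[2];return o+s*d
def proj(n,P):
    K,R,t=cal(n);p=K@(R@np.array(P,float)+t);return p[:2]/p[2]
E
python3 - <<'E'
from h import *
for n in("scene","top"):
    cv2.imwrite(f"pics/{n}0.png",manip.get_image(n))
    K,R,t=cal(n);print(n,-R.T@t,K[0,0])
    for o in("wheel_handle","wheel_hub","pointer","wheel"):
        for m in manip.masks_of(n,o)[:2]: print(o,m["conf"],m["location"],m["pixels"].sum())
s=manip.get_state();print(s)
E
```

```text
pics
scene [1.64683153 0.02294939 0.84365554] 374.237963309349
wheel_handle 0.92 [319.6, 187.5] 765
wheel_hub 0.87 [311.5, 186.7] 743
pointer 0.6 [313.6, 194.4] 1345
pointer 0.58 [314.5, 185.2] 707
wheel 0.83 [318.1, 188.3] 815
top [0.3537221  0.01542874 1.37059368] 376.03428361939973
wheel_handle 0.64 [338.2, 208.6] 945
wheel_hub 0.82 [340.1, 207.8] 906
pointer 0.81 [336.5, 210.1] 1424
wheel 0.96 [340.5, 202.2] 870
{'clock': 0.5, 'qpos': array([-1.29201529e+00,  2.75899258e-01,  1.50489916e+00,  8.28967597e-06,
        1.36072022e+00, -1.21023255e-01]), 'qd': array([ 0.00181656, -0.0010097 , -0.00042852,  0.0016155 , -0.00125324,
       -0.00166094]), 'effort': array([-9.40365499e-04, -4.16257703e+01, -2.45876473e+01, -1.37969359e-04,
        1.40178436e-03,  9.42510667e-06]), 'position': array([ 0.22380462, -0.52968541,  0.23132877]), 'ee_rot': array([ 2.09414446e-05,  8.33437604e-01, -5.52613572e-01,  3.07804347e-05]), 'contact_force': array([ 0.34328933, -0.08812186,  0.01840588]), 'moment': array([-0.02014334, -0.02689843,  0.01731207]), 'width': 0.08549541166398386}
```

View pics/top0.png

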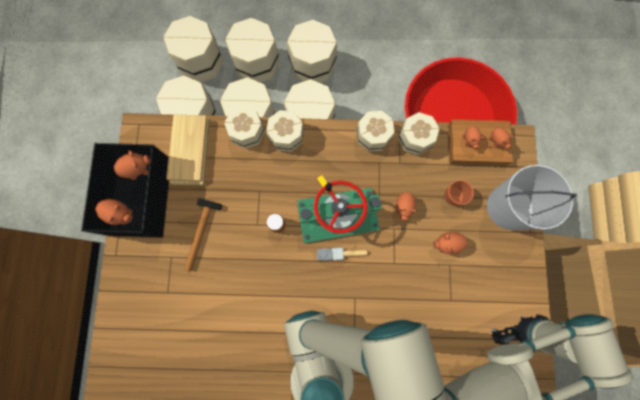

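View pics/scene0.png

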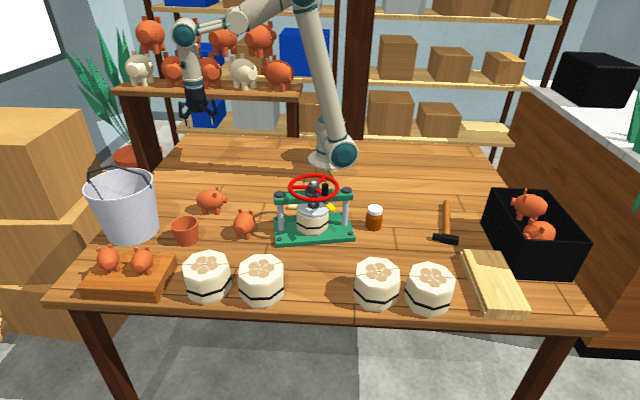

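```bash
python3 - <<'E'
import cv2
a=cv2.imread("pics/top0.png")[150:270,270:410];b=cv2.imread("pics/scene0.png")[140:240,250:380]
cv2.imwrite("pics/topc.png",cv2.resize(a,None,fx=5,fy=5,interpolation=cv2.INTER_CUBIC))
cv2.imwrite("pics/scenec.png",cv2.resize(b,None,fx=5,fy=5,interpolation=cv2.INTER_CUBIC))
E
```

```text
(no output)
```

View pics/topc.png

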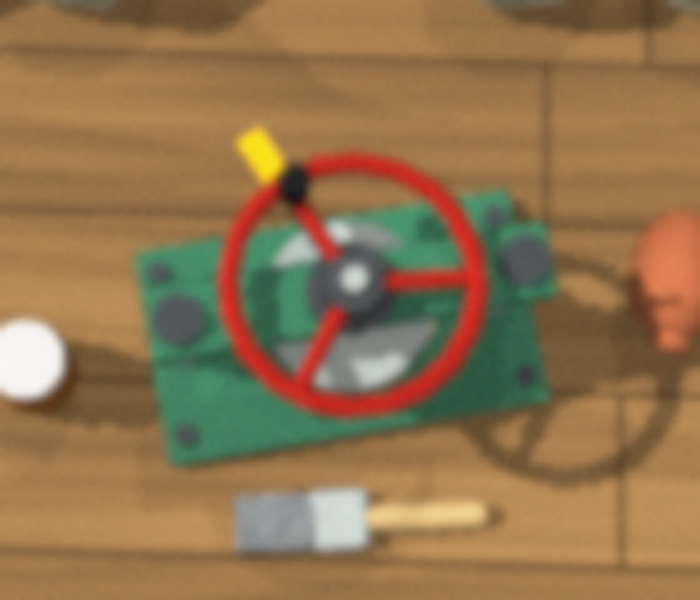

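View pics/scenec.png

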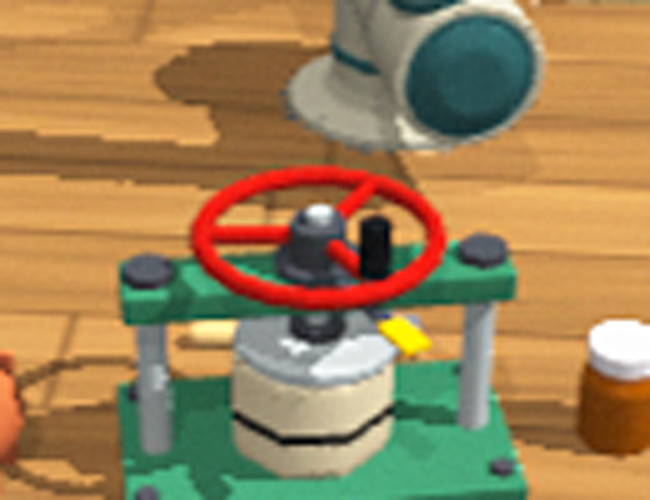

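The top view shows the wheel at about (341,206), the handle at its upper left (329,187) and the pointer at (322,181). In the scene view the handle is at (325,190) and the pointer at (331,208). Next I fit the rim circle in both views.

```bash
python3 - <<'E'
from h import *
from scipy.optimize import least_squares
D={}
for n,(r0,r1,c0,c1) in(("top",(165,250,300,385)),("scene",(165,215,275,355))):
    im=cv2.imread(f"pics/{n}0.png").astype(int);b,g,r=im[...,0],im[...,1],im[...,2]
    m=((r>110)&(g<70)&(b<70)).astype(np.uint8);M=np.zeros_like(m);M[r0:r1,c0:c1]=m[r0:r1,c0:c1]
    c=max(cv2.findContours(M,cv2.RETR_EXTERNAL,cv2.CHAIN_APPROX_NONE)[0],key=len)[:,0,:].astype(float)
    hull=cv2.convexHull(c.astype(np.float32))[:,0,:]
    D[n]=hull;print(n,len(c),len(hull),hull.min(0),hull.max(0))
th=np.linspace(0,2*np.pi,360)
def circ(n,p,r):
    K,R,t=cal(n);P=np.c_[p[0]+r*np.cos(th),p[1]+r*np.sin(th),np.full(360,p[2])]
    q=(R@P.T).T+t;q=(K@q.T).T;return q[:,:2]/q[:,2:]
C={n:cal(n) for n in D}
def cal(n):return C[n]
def f(p):
    o=[]
    for n in D:
        q=circ(n,p,.0855) # grain
        d=np.linalg.norm(D[n][:,None]-q[None],axis=2).min(1);o.append(d)
    return np.concatenate(o)
s=least_squares(f,[.4,0,.19],x_scale=.01,diff_step=1e-4,loss="soft_l1");print(s.x,np.abs(s.fun).mean())
c=s.x
zr=c[2]
# handle, top (pixel of crops), pointer
for n,px in (("top",(270+294/5,150+185/5)),("scene",(250+374/5,140+248/5))):
    for z in(zr+.027,zr+.047):
        P=ray(n,px,z);d=P-c;print("handle",n,z,P,np.hypot(*d[:2]),np.degrees(np.arctan2(d[1],d[0])))
for n,px in (("top",(270+261/5,150+155/5)),("scene",(250+404/5,140+336/5))):
    P=ray(n,px,zr-.026);d=P-c;print("ptr",n,P,np.hypot(*d[:2]),np.degrees(np.arctan2(d[1],d[0])))
print("hub px",proj("top",[c[0],c[1],zr+.02]))
E
```

```text
top 330 30 [314. 181.] [367. 232.]
scene 114 24 [288. 173.] [338. 201.]
[ 0.56783665 -0.04252435  0.18492469] 0.4981747537824172
handle top 0.21192469189966326 [ 0.624458   -0.00417973  0.21192469] 0.06838338087627238 34.10630449612546
handle top 0.23192469189966325 [ 0.61978477 -0.00384127  0.23192469] 0.06476873251114675 36.67315254149492
handle scene 0.21192469189966326 [6.28592906e-01 7.31822722e-05 2.11924692e-01] 0.07420156708926527 35.03513383634562
handle scene 0.23192469189966325 [0.66082938 0.00079742 0.23192469] 0.1025886111307005 24.979020731631426
ptr top [0.65660008 0.017311   0.15892469] 0.10704772976720633 33.983877198003164
ptr scene [0.64930659 0.0217367  0.15892469] 0.10376335275694097 38.26532242472708
hub px [340.46103884 205.35560993]
```

Axis is about (0.568, -0.043), the handle's direction about 35°, the rim's middle z about 0.185 and the handle's centre z about 0.212. The two views agree, and so do the given sizes. I'll shut the fingers, lift, and go above the clockwise side of the handle.

>>> drive_tool([
  [0,0,-40,0,-1],
  [0,-30,-80,-0.15,-1],
  [-30,-75,-80,-0.3,-1],
  [-55,-115,-80,-0.45,-1],
  [-80,-160,-80,-0.6,-1],
], squeeze=20)

```text
clock: 1.0
position: [0.339, -0.3945, 0.3117]
ee_rot: [0.0, 0.96, -0.279, 0.0]
contact_force: [1.7, -0.4, -0.7]
width: 0.0121
```

>>> drive_tool([
  [7,-50,0,-0.15,-1],
  [14,-100,0,-0.3,-1],
  [21,-150,0,-0.45,-1],
  [28,-200,0,-0.565,-1],
  [35,-250,0,-0.565,-1],
])

```text
clock: 1.5
position: [0.5011, -0.2035, 0.312]
ee_rot: [0.001, 1.0, 0.0, 0.001]
contact_force: [0.3, -1.4, -0.5]
width: -0.0001
```

```bash
python3 - <<'E'
from h import *
s=manip.get_state();print(s["position"],s["ee_rot"],s["width"],s["qpos"])
E
```

```text
[ 0.50111692 -0.20346044  0.31203175] [6.42379188e-04 9.99999466e-01 4.54881411e-04 6.70090019e-04] -0.0001325754839213611 [-5.14040399e-01  1.88030254e-01  1.42678051e+00 -4.59420356e-04
  1.52498299e+00 -5.14929535e-01]
```

Tool x is now world x, tool y is minus world y, and z is down. I'll go to (0.645, -0.10) and look with the wrist camera.

>>> drive_tool([
  [49,-35,0,0,-1],
  [98,-70,0,0,-1],
  [130,-95,0,0,-1],
  [137,-105,0,0,-1],
  [137,-105,0,0,-1],
])

```text
clock: 2.0
position: [0.6403, -0.0953, 0.3109]
ee_rot: [-0.0, 1.0, 0.003, 0.001]
contact_force: [-0.1, -0.4, 0.2]
width: 0.0002
```

```bash
python3 - <<'E'
from h import *
s=manip.get_state();print(s["position"],s["ee_rot"],s["width"])
cv2.imwrite("pics/w1.png",manip.get_image("wrist"))
K,R,t=cal("wrist");print(-R.T@t)
for z,P in(("hub",[.568,-.0425,.196]),("h",[.6253,-.0023,.232]),("ptr",[.662,.0235,.167])):print(z,proj("wrist",P))
E
```

```text
[ 0.64034711 -0.09531326  0.31087615] [-1.64508579e-04  9.99996280e-01  2.64817785e-03  6.31819910e-04] 0.00015122303120345396
[ 0.63860029 -0.02024073  0.45429242]
hub [218.55771592 124.60636988]
h [294.31309131  60.5296798 ]
ptr [348.56080771  30.99508066]
```

View pics/w1.png

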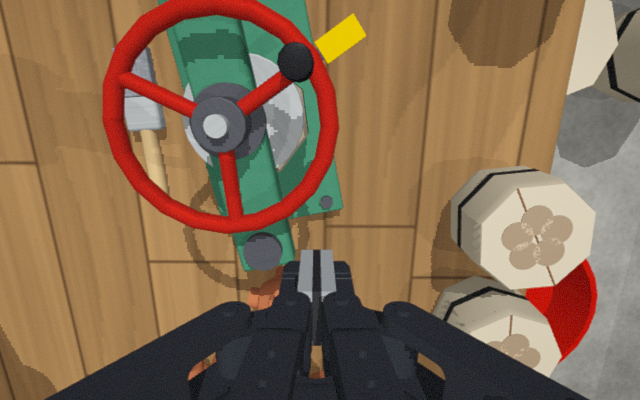

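The wrist view shows the handle top at (295,61), the hub top at about (220,124) and the pointer at (341,38). The first two match the predictions to about 1 px.

```bash
python3 - <<'E'
from h import *
im=manip.get_image("wrist").astype(int)
b,g,r=im[...,0],im[...,1],im[...,2]
m=(r>180)&(g>150)&(b<80);m[100:]=0;ys,xs=np.nonzero(m);pp=(xs.mean(),ys.mean())
H=ray("wrist",(219.5,124),.196);h=ray("wrist",(295.5,61),.232);print(H,h,pp)
d=h-H;print(np.hypot(*d[:2]),np.degrees(np.arctan2(d[1],d[0])))
for z in(.16,.167):
  p=ray("wrist",pp,z);d=p-H;print(p,np.hypot(*d[:2]),np.degrees(np.arctan2(d[1],d[0])))
E
```

```text
[ 0.56779844 -0.04313491  0.196     ] [ 0.62522626 -0.00363277  0.232     ] (np.float64(342.44025157232704), np.float64(35.12264150943396))
0.06970203666235651 34.522415452085475
[0.65729314 0.02053398 0.16      ] 0.10983182465109569 35.4290486671024
[0.656831   0.01954158 0.167     ] 0.10888131558489453 35.14449883998146
```

>>> drive_tool([
  [-2,-40,20,0,-1],
  [-2,-52,50,0,-1],
  [-2,-52,80,0,-1],
  [-2,-52,98,0,-1],
  [-2,-52,102,0,-1],
])

```text
clock: 2.6
position: [0.6332, -0.0474, 0.2074]
ee_rot: [0.001, 1.0, 0.0, -0.003]
contact_force: [-0.8, 0.4, -0.1]
width: 0.0
```

```bash
cat >> h.py <<'E'
HUB=np.array([.568,-.043]);R0=.070
def plan(d_deg,z=.208,n=5,lead=0.,save=None,r=R0):
    s=manip.get_state();p=s["position"];v=p[:2]-HUB;ph=np.degrees(np.arctan2(v[1],v[0]))
    q=s["ee_rot"];yaw=2*np.arctan2(q[2],q[1])
    print("t",s["clock"],"tcp",p.round(4),"phi",round(ph,1),"r",round(np.hypot(*v)*1e3,1),"yaw",round(yaw,4),"F",s["contact_force"].round(1))
    c,si=np.cos(yaw),np.sin(yaw)
    for k in range(1,n+1):
        a=np.radians(ph+lead+d_deg*k);T=HUB+r*np.array([np.cos(a),np.sin(a)]);d=T-p[:2]
        print([round(1e3*(c*d[0]+si*d[1]),1),round(1e3*(si*d[0]-c*d[1]),1),round(1e3*(p[2]-z),1),round(yaw,3)],round(np.degrees(a),1))
E
python3 - <<'E'
from h import *
plan(5)
E
```

```text
t 2.6 tcp [ 0.6332 -0.0474  0.2074] phi -3.8 r 65.3 yaw 0.0005 F [-0.8  0.4 -0.1]
[np.float64(4.8), np.float64(-5.8), np.float64(-0.6), np.float64(0.0)] 1.2
[np.float64(4.4), np.float64(-11.9), np.float64(-0.6), np.float64(0.0)] 6.2
[np.float64(3.5), np.float64(-17.9), np.float64(-0.6), np.float64(0.0)] 11.2
[np.float64(2.1), np.float64(-23.9), np.float64(-0.6), np.float64(0.0)] 16.2
[np.float64(0.1), np.float64(-29.6), np.float64(-0.6), np.float64(0.0)] 21.2
```

>>> drive_tool([
  [4,-5,-1,0,-1],
  [4,-10,-1,0,-1],
  [4,-15,-1,0,-1],
  [3,-20,-1,0,-1],
  [2,-25,-1,0,-1],
])

```text
clock: 3.1
position: [0.6356, -0.0226, 0.2092]
ee_rot: [0.002, 1.0, 0.0, -0.002]
contact_force: [0.8, -3.3, 0.8]
width: -0.0001
```

```bash
python3 - <<'E'
from h import *
plan(5,lead=3)
cv2.imwrite("pics/w2.png",manip.get_image("wrist"))
E
```

```text
t 3.1 tcp [ 0.6356 -0.0226  0.2092] phi 16.8 r 70.6 yaw 0.0009 F [ 0.8 -3.3  0.8]
[np.float64(-4.0), np.float64(-9.0), np.float64(1.2), np.float64(0.001)] 24.8
[np.float64(-6.8), np.float64(-14.4), np.float64(1.2), np.float64(0.001)] 29.8
[np.float64(-10.1), np.float64(-19.6), np.float64(1.2), np.float64(0.001)] 34.8
[np.float64(-13.8), np.float64(-24.4), np.float64(1.2), np.float64(0.001)] 39.8
[np.float64(-17.9), np.float64(-28.9), np.float64(1.2), np.float64(0.001)] 44.8
```

View pics/w2.png

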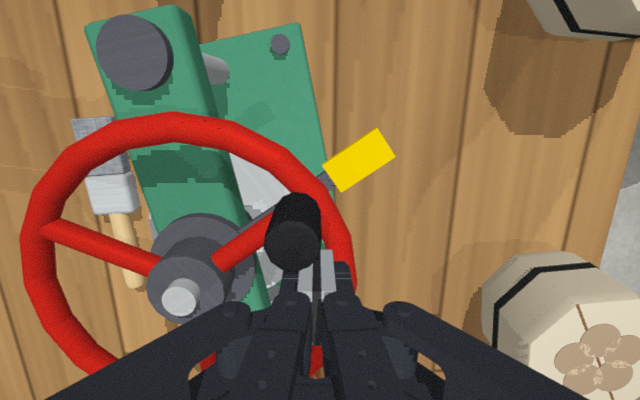

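The tip is against the handle with about 3 N. Now I push round the circle.

>>> drive_tool([
  [-4,-9,1,0,-1],
  [-7,-14.5,1,0,-1],
  [-10,-19.5,1,0,-1],
  [-14,-24.5,1,0,-1],
  [-18,-29,1,0,-1],
])

```text
clock: 3.65
position: [0.6179, 0.006, 0.2089]
ee_rot: [0.003, 1.0, 0.001, -0.001]
contact_force: [2.9, -5.4, 2.3]
width: 0.0002
```

```bash
python3 - <<'E'
from h import *
plan(6,lead=3)
E
```

```text
t 3.65 tcp [0.6179 0.006  0.2089] phi 44.5 r 69.9 yaw 0.0015 F [ 2.9 -5.4  2.3]
[np.float64(-8.2), np.float64(-7.3), np.float64(0.9), np.float64(0.001)] 53.5
[np.float64(-14.3), np.float64(-11.3), np.float64(0.9), np.float64(0.001)] 59.5
[np.float64(-20.8), np.float64(-14.7), np.float64(0.9), np.float64(0.001)] 65.5
[np.float64(-27.6), np.float64(-17.4), np.float64(0.9), np.float64(0.001)] 71.5
[np.float64(-34.7), np.float64(-19.4), np.float64(0.9), np.float64(0.001)] 77.5
```

>>> drive_tool([
  [-8,-7,1,0,-1],
  [-14,-11,1,0,-1],
  [-20.5,-14.5,1,0,-1],
  [-27.5,-17.5,1,0,-1],
  [-34.5,-19.5,1,0,-1],
])

```text
clock: 4.15
position: [0.5833, 0.0262, 0.2081]
ee_rot: [0.002, 1.0, 0.001, -0.0]
contact_force: [4.8, 0.1, 4.4]
width: 0.0
```

```bash
python3 - <<'E'
from h import *
plan(6,lead=3)
cv2.imwrite("pics/w3.png",manip.get_image("wrist"))
E
```

```text
t 4.15 tcp [0.5833 0.0262 0.2081] phi 77.5 r 70.9 yaw 0.0017 F [4.8 0.1 4.4]
[np.float64(-11.1), np.float64(-0.7), np.float64(0.1), np.float64(0.002)] 86.5
[np.float64(-18.4), np.float64(-0.7), np.float64(0.1), np.float64(0.002)] 92.5
[np.float64(-25.7), np.float64(-0.1), np.float64(0.1), np.float64(0.002)] 98.5
[np.float64(-32.9), np.float64(1.4), np.float64(0.1), np.float64(0.002)] 104.5
[np.float64(-39.9), np.float64(3.6), np.float64(0.1), np.float64(0.002)] 110.5
```

View pics/w3.png

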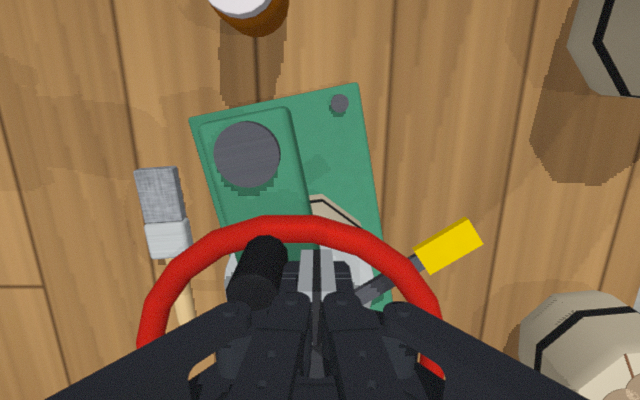

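>>> drive_tool([
  [-11,-0.5,-1,0,-1],
  [-18.5,-0.5,-1,0,-1],
  [-25.5,0,-1.5,0,-1],
  [-33,1.5,-1.5,0,-1],
  [-40,3.5,-2,0,-1],
])

```text
clock: 4.7
position: [0.5397, 0.0237, 0.2093]
ee_rot: [0.001, 1.0, 0.001, -0.003]
contact_force: [3.2, 2.9, -3.4]
width: -0.0002
```

```bash
python3 - <<'E'
from h import *
plan(6,lead=3,z=.212)
E
```

```text
t 4.7 tcp [0.5397 0.0237 0.2093] phi 113.0 r 72.5 yaw 0.0018 F [ 3.2  2.9 -3.4]
[np.float64(-8.8), np.float64(7.3), np.float64(-2.7), np.float64(0.002)] 122.0
[np.float64(-14.8), np.float64(11.5), np.float64(-2.7), np.float64(0.002)] 128.0
[np.float64(-20.3), np.float64(16.3), np.float64(-2.7), np.float64(0.002)] 134.0
[np.float64(-25.3), np.float64(21.7), np.float64(-2.7), np.float64(0.002)] 140.0
[np.float64(-29.8), np.float64(27.5), np.float64(-2.7), np.float64(0.002)] 146.0
```

>>> drive_tool([
  [-9,7.5,-1,0,-1],
  [-15,11.5,-1,0,-1],
  [-20.5,16.5,-1,0,-1],
  [-25.5,21.5,-1,0,-1],
  [-30,27.5,-1,0,-1],
])

```text
clock: 5.2
position: [0.5082, -0.0037, 0.2102]
ee_rot: [0.001, 1.0, 0.001, -0.004]
contact_force: [0.5, 4.3, -3.5]
width: -0.0003
```

```bash
python3 - <<'E'
from h import *
plan(6,lead=3,z=.211)
cv2.imwrite("pics/t4.png",cv2.resize(manip.get_image("scene")[120:260,230:410],None,fx=4,fy=4))
E
```

```text
t 5.2 tcp [ 0.5082 -0.0037  0.2102] phi 146.7 r 71.5 yaw 0.0018 F [ 0.5  4.3 -3.5]
[np.float64(-4.0), np.float64(10.5), np.float64(-0.8), np.float64(0.002)] 155.7
[np.float64(-6.7), np.float64(17.3), np.float64(-0.8), np.float64(0.002)] 161.7
[np.float64(-8.7), np.float64(24.3), np.float64(-0.8), np.float64(0.002)] 167.7
[np.float64(-9.9), np.float64(31.6), np.float64(-0.8), np.float64(0.002)] 173.7
[np.float64(-10.3), np.float64(38.9), np.float64(-0.8), np.float64(0.002)] 179.7
```

View pics/t4.png

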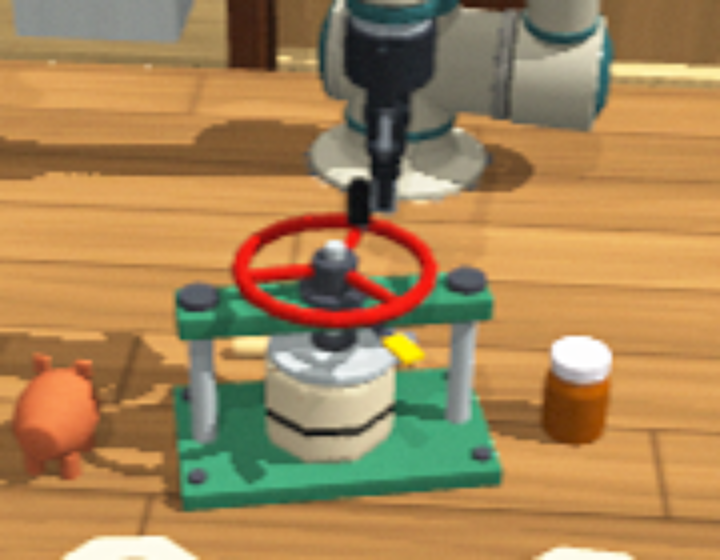

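The scene crop shows the handle at the back of the wheel at about (358,200), with the shut fingers pushing it from the right. Mould, jar and pig are undisturbed. I carry on.

>>> drive_tool([
  [-4,10.5,-1,0,-1],
  [-6.5,17.5,-1,0,-1],
  [-8.5,24.5,-1,0,-1],
  [-10,31.5,-1,0,-1],
  [-10.5,39,-1,0,-1],
])

```text
clock: 5.75
position: [0.4965, -0.0443, 0.2113]
ee_rot: [0.001, 1.0, 0.001, -0.005]
contact_force: [-0.7, 3.7, -2.8]
width: 0.0001
```

```bash
python3 - <<'E'
from h import *
plan(6,lead=3,z=.211)
E
```

```text
t 5.75 tcp [ 0.4965 -0.0443  0.2113] phi -178.9 r 71.5 yaw 0.0016 F [-0.7  3.7 -2.8]
[np.float64(2.6), np.float64(10.9), np.float64(0.3), np.float64(0.002)] -169.9
[np.float64(4.2), np.float64(18.0), np.float64(0.3), np.float64(0.002)] -163.9
[np.float64(6.6), np.float64(25.0), np.float64(0.3), np.float64(0.002)] -157.9
[np.float64(9.7), np.float64(31.6), np.float64(0.3), np.float64(0.002)] -151.9
[np.float64(13.4), np.float64(37.9), np.float64(0.3), np.float64(0.002)] -145.9
```

>>> drive_tool([
  [2.5,11,0,0,-1],
  [4,18,0,0,-1],
  [6.5,25,0,0,-1],
  [9.5,31.5,0,0,-1],
  [13.5,38,0,0,-1],
])

```text
clock: 6.25
position: [0.5102, -0.0822, 0.2114]
ee_rot: [0.001, 1.0, 0.001, -0.006]
contact_force: [-1.5, 5.0, 0.1]
width: 0.0002
```

```bash
python3 - <<'E'
from h import *
plan(6,lead=3,z=.211)
E
```

```text
t 6.25 tcp [ 0.5102 -0.0822  0.2114] phi -145.8 r 69.9 yaw 0.0017 F [-1.5  5.   0.1]
[np.float64(6.7), np.float64(8.7), np.float64(0.4), np.float64(0.002)] -136.8
[np.float64(12.0), np.float64(13.7), np.float64(0.4), np.float64(0.002)] -130.8
[np.float64(17.8), np.float64(18.2), np.float64(0.4), np.float64(0.002)] -124.8
[np.float64(24.0), np.float64(22.1), np.float64(0.4), np.float64(0.002)] -118.8
[np.float64(30.6), np.float64(25.3), np.float64(0.4), np.float64(0.002)] -112.8
```

>>> drive_tool([
  [6.5,8.5,0,0,-1],
  [12,13.5,0,0,-1],
  [18,18,0,0,-1],
  [24,22,0,0,-1],
  [30.5,25.5,0,0,-1],
])

```text
clock: 6.75
position: [0.5409, -0.1087, 0.2111]
ee_rot: [0.002, 1.0, 0.001, -0.006]
contact_force: [-3.9, 1.5, 0.1]
width: 0.0001
```

```bash
python3 - <<'E'
from h import *
plan(6,lead=3,z=.211)
E
```

```text
t 6.75 tcp [ 0.5409 -0.1087  0.2111] phi -112.4 r 71.1 yaw 0.0017 F [-3.9  1.5  0.1]
[np.float64(10.9), np.float64(2.4), np.float64(0.1), np.float64(0.002)] -103.4
[np.float64(18.1), np.float64(3.7), np.float64(0.1), np.float64(0.002)] -97.4
[np.float64(25.4), np.float64(4.3), np.float64(0.1), np.float64(0.002)] -91.4
[np.float64(32.7), np.float64(4.1), np.float64(0.1), np.float64(0.002)] -85.4
[np.float64(40.0), np.float64(3.1), np.float64(0.1), np.float64(0.002)] -79.4
```

>>> drive_tool([
  [11,2.5,0,0,-1],
  [18,3.5,0,0,-1],
  [25.5,4.5,0,0,-1],
  [32.5,4,0,0,-1],
  [40,3,0,0,-1],
])

```text
clock: 7.25
position: [0.5813, -0.1119, 0.2107]
ee_rot: [0.002, 1.0, 0.001, -0.006]
contact_force: [-4.4, -1.1, 0.6]
width: 0.0003
```

```bash
python3 - <<'E'
from h import *
plan(6,lead=3,z=.211)
E
```

```text
t 7.25 tcp [ 0.5813 -0.1119  0.2107] phi -79.1 r 70.2 yaw 0.0017 F [-4.4 -1.1  0.6]
[np.float64(10.6), np.float64(-3.1), np.float64(-0.3), np.float64(0.002)] -70.1
[np.float64(17.3), np.float64(-5.9), np.float64(-0.3), np.float64(0.002)] -64.1
[np.float64(23.7), np.float64(-9.5), np.float64(-0.3), np.float64(0.002)] -58.1
[np.float64(29.7), np.float64(-13.6), np.float64(-0.3), np.float64(0.002)] -52.1
[np.float64(35.3), np.float64(-18.4), np.float64(-0.3), np.float64(0.002)] -46.1
```

>>> drive_tool([
  [10.5,-3,0,0,-1],
  [17.5,-6,0,0,-1],
  [23.5,-9.5,0,0,-1],
  [29.5,-13.5,0,0,-1],
  [35.5,-18.5,0,0,-1],
])

```text
clock: 7.75
position: [0.6173, -0.0935, 0.2104]
ee_rot: [0.002, 1.0, 0.001, -0.006]
contact_force: [-3.6, -3.3, 0.9]
width: 0.0002
```

```bash
python3 - <<'E'
from h import *
plan(5,lead=3,z=.210)
cv2.imwrite("pics/w5.png",manip.get_image("wrist"))
E
```

```text
t 7.75 tcp [ 0.6173 -0.0935  0.2104] phi -45.7 r 70.5 yaw 0.0015 F [-3.6 -3.3  0.9]
[np.float64(6.1), np.float64(-7.7), np.float64(0.4), np.float64(0.002)] -37.7
[np.float64(9.7), np.float64(-12.7), np.float64(0.4), np.float64(0.002)] -32.7
[np.float64(12.7), np.float64(-17.9), np.float64(0.4), np.float64(0.002)] -27.7
[np.float64(15.3), np.float64(-23.5), np.float64(0.4), np.float64(0.002)] -22.7
[np.float64(17.5), np.float64(-29.2), np.float64(0.4), np.float64(0.002)] -17.7
```

View pics/w5.png

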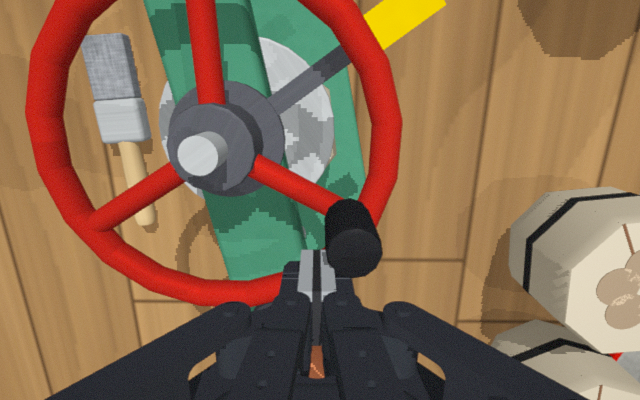

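The wrist view shows the handle at (353,250), ahead of the fingertips, with the pointer at the upper right (410,15). I keep pushing.

>>> drive_tool([
  [6,-7.5,0,0,-1],
  [9.5,-12.5,0,0,-1],
  [12.5,-18,0,0,-1],
  [15.5,-23.5,0,0,-1],
  [17.5,-28,0,0,-1],
])

```text
clock: 8.3
position: [0.6366, -0.0636, 0.2103]
ee_rot: [0.001, 1.0, 0.001, -0.004]
contact_force: [0.3, -3.7, 0.9]
width: 0.0002
```

```bash
python3 - <<'E'
from h import *
plan(3.5,lead=3,z=.210)
cv2.imwrite("pics/w6.png",manip.get_image("wrist"))
h=0
E
```

```text
t 8.3 tcp [ 0.6366 -0.0636  0.2103] phi -16.7 r 71.6 yaw 0.0022 F [ 0.3 -3.7  0.9]
[np.float64(0.3), np.float64(-8.2), np.float64(0.3), np.float64(0.002)] -10.2
[np.float64(0.9), np.float64(-12.4), np.float64(0.3), np.float64(0.002)] -6.7
[np.float64(1.3), np.float64(-16.7), np.float64(0.3), np.float64(0.002)] -3.2
[np.float64(1.4), np.float64(-20.9), np.float64(0.3), np.float64(0.002)] 0.3
[np.float64(1.3), np.float64(-25.2), np.float64(0.3), np.float64(0.002)] 3.8
```

View pics/w6.png

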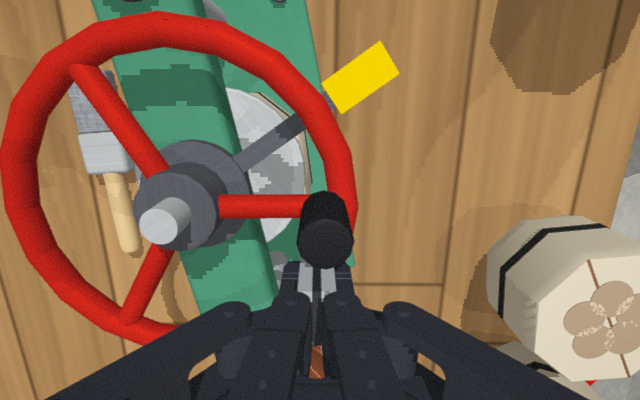

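>>> drive_tool([
  [0.5,-8,0,0,-1],
  [1,-12.5,0,0,-1],
  [1.5,-16.5,0,0,-1],
  [1.5,-21,0,0,-1],
  [1,-25,0,0,-1],
])

```text
clock: 8.85
position: [0.6377, -0.0375, 0.2103]
ee_rot: [0.001, 1.0, 0.001, -0.004]
contact_force: [-0.2, -3.6, 0.2]
width: -0.0002
```

```bash
python3 - <<'E'
from h import *
plan(2.5,lead=2,z=.210)
cv2.imwrite("pics/w7.png",manip.get_image("wrist"))
for z in (.232,.240):
  for a in (15,20,25,34.8): print(z,a,proj("wrist",[.568+.07*np.cos(np.radians(a)),-.043+.07*np.sin(np.radians(a)),z]))
print(proj("wrist",[.568,-.043,.214]),proj("wrist",[.568,-.043,.222]))
E
```

```text
t 8.85 tcp [ 0.6377 -0.0375  0.2103] phi 4.5 r 69.9 yaw 0.0026 F [-0.2 -3.6  0.2]
[np.float64(-0.6), np.float64(-5.5), np.float64(0.3), np.float64(0.003)] 9.0
[np.float64(-1.1), np.float64(-8.5), np.float64(0.3), np.float64(0.003)] 11.5
[np.float64(-1.8), np.float64(-11.5), np.float64(0.3), np.float64(0.003)] 14.0
[np.float64(-2.6), np.float64(-14.4), np.float64(0.3), np.float64(0.003)] 16.5
[np.float64(-3.5), np.float64(-17.3), np.float64(0.3), np.float64(0.003)] 19.0
0.232 15 [311.15341554 270.31612769]
0.232 20 [306.28584625 256.48802982]
0.232 25 [299.96132709 242.74261666]
0.232 34.8 [283.36827308 216.54555812]
0.24 15 [310.6212642  280.94425302]
0.24 20 [305.45097776 266.4202188 ]
0.24 25 [298.72635902 251.96057424]
0.24 34.8 [281.05667564 224.34043341]
[161.86018883 286.13615134] [153.83947935 295.93481139]
```

View pics/w7.png

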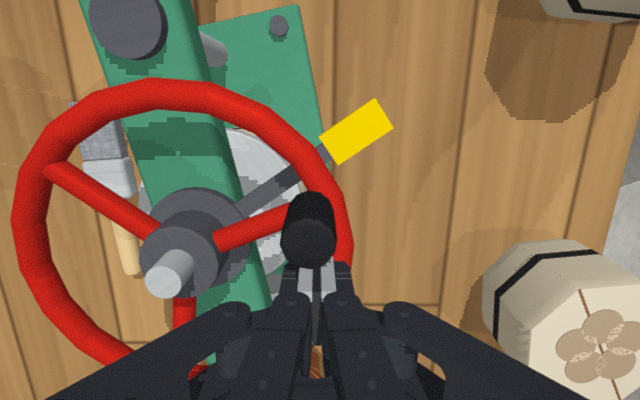

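Contact is the same as at the start, where the handle over the pointer went with TCP y of about -0.023. About 14 mm remains.

>>> drive_tool([
  [-0.5,-5,0,0,-1],
  [-1,-8,0,0,-1],
  [-1.5,-11,0,0,-1],
  [-2.5,-13,0,0,-1],
  [-2.5,-13.5,0,0,-1],
])

```text
clock: 9.4
position: [0.635, -0.0225, 0.2103]
ee_rot: [-0.0, 1.0, 0.002, -0.004]
contact_force: [1.2, -3.5, 0.4]
width: -0.0001
```

>>> drive_tool([
  [1,10,0,0,-1],
  [2,20,0,0,-1],
  [2,22,-30,0,-1],
  [2,45,-70,0,-1],
  [2,75,-100,0,-1],
])

```text
clock: 9.9
position: [0.6384, -0.0972, 0.3125]
ee_rot: [-0.001, 1.0, 0.003, -0.003]
contact_force: [1.3, 0.6, 0.4]
width: 0.0
```

>>> drive_tool([
  [0,0,0,0,-1],
  [0,0,0,0,-1],
])

```text
clock: 10.1
position: [0.6386, -0.098, 0.3132]
ee_rot: [-0.001, 1.0, 0.002, -0.003]
contact_force: [0.2, 0.2, -0.2]
width: -0.0004
```

```bash
python3 - <<'E'
from h import *
plan(2.5)
im=manip.get_image("wrist");cv2.imwrite("pics/w8.png",im)
t=manip.get_image("top");cv2.imwrite("pics/t8.png",cv2.resize(t[150:270,270:410],None,fx=5,fy=5,interpolation=cv2.INTER_CUBIC));cv2.imwrite("pics/t8f.png",t)
for n in("wrist",):
  for a in (25,30,34.8,40): print(a,proj(n,[.568+.07*np.cos(np.radians(a)),-.043+.07*np.sin(np.radians(a)),.232]))
  print(proj(n,[.568,-.043,.196]))
E
```

```text
t 10.1 tcp [ 0.6386 -0.098   0.3132] phi -37.9 r 89.5 yaw 0.0033 F [ 0.2  0.2 -0.2]
[np.float64(-13.5), np.float64(-14.5), np.float64(105.2), np.float64(0.003)] -35.4
[np.float64(-11.8), np.float64(-17.0), np.float64(105.2), np.float64(0.003)] -32.9
[np.float64(-10.2), np.float64(-19.6), np.float64(105.2), np.float64(0.003)] -30.4
[np.float64(-8.7), np.float64(-22.2), np.float64(105.2), np.float64(0.003)] -27.9
[np.float64(-7.3), np.float64(-25.0), np.float64(105.2), np.float64(0.003)] -25.4
25 [308.1123832   81.99317243]
30 [303.34794001  72.3461253 ]
34.8 [297.97545815  63.40043095]
40 [291.30581636  54.15219219]
[222.0293043  126.50551323]
```

View pics/w8.png

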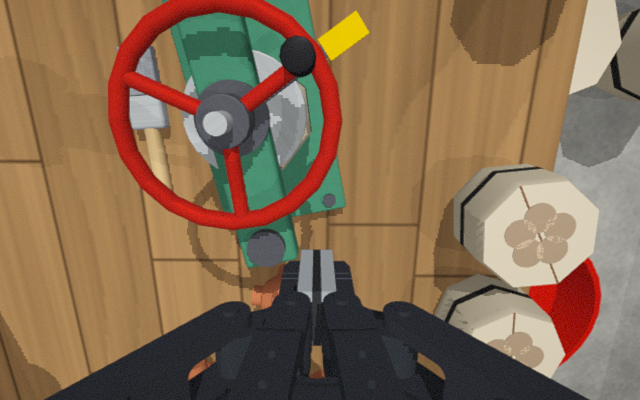

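View pics/t8.png

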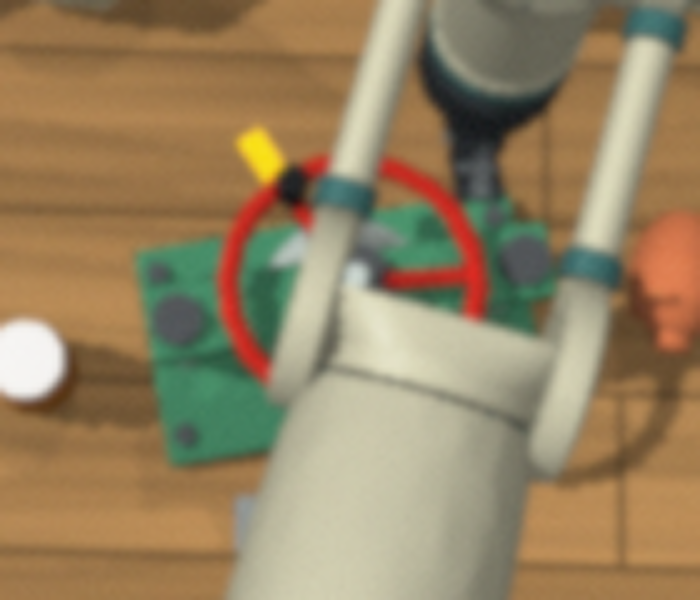

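In the top crop the handle is at (292,185), against (294,185) at the start, and the tab points straight at it. In the wrist view it is at (298,55), next to the pointer. That is within about 2° of a full turn, so I move clear.

>>> drive_tool([
  [-10,45,-10,0,-1],
  [-30,90,-20,0,-1],
  [-60,130,-20,0,-1],
  [-90,170,-20,0,-1],
  [-125,205,-20,0,-1],
])

```text
clock: 10.7
position: [0.5129, -0.3027, 0.3292]
ee_rot: [-0.003, 1.0, 0.003, -0.006]
contact_force: [-0.2, -0.8, 0.6]
width: -0.0002
```

>>> drive_tool([
  [-30,35,0,0,-1],
  [-65,70,0,0,-1],
  [-95,100,0,0,-1],
  [-100,105,0,0,-1],
  [-100,105,0,0,-1],
])

```text
clock: 11.2
position: [0.4129, -0.4081, 0.3282]
ee_rot: [-0.005, 1.0, 0.002, -0.006]
contact_force: [0.0, 0.6, 0.0]
width: -0.0003
```

```bash
python3 - <<'E'
from h import *
s=manip.get_state();print(s["clock"],s["position"],s["contact_force"])
t=manip.get_image("top");a=cv2.imread("pics/top0.png")
cv2.imwrite("pics/t9f.png",t)
cv2.imwrite("pics/t9.png",np.hstack([cv2.resize(i[150:270,270:410],None,fx=2.8,fy=2.8,interpolation=cv2.INTER_CUBIC) for i in(a,t)]))
def hp(im):
    r=im[180:196,320:338].astype(int).max(2)<50;y,x=np.nonzero(r);return x.mean()+320,y.mean()+180,r.sum()
print(hp(a),hp(t))
E
```

```text
11.2 [ 0.41285471 -0.4081003   0.32822059] [0.01169054 0.62062548 0.03063865]
(np.float64(328.5), np.float64(186.7), np.int64(20)) (np.float64(328.2), np.float64(187.06666666666666), np.int64(15))
```

View pics/t9.png

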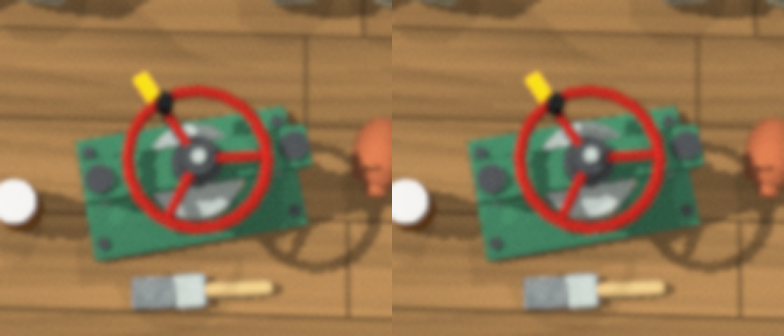

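View pics/t9f.png

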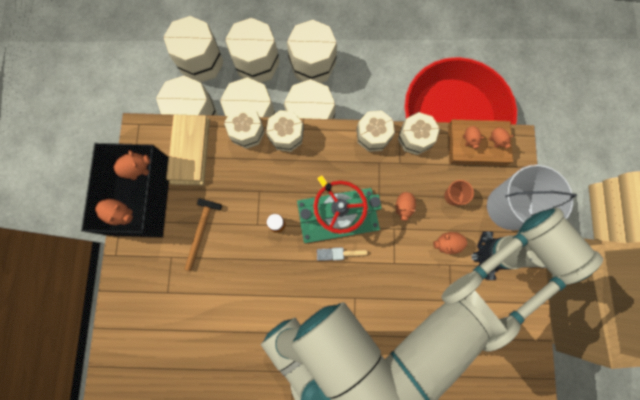

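The start and end top views show the handle in the same place, (328.5,186.7) against (328.2,187.1), and everything else where it was. The arm is clear at z = 0.33, so I hand in.

```bash
python3 -c "
from rig import manip
print(manip.sign_off())"
```

```text
the job is handed in; nothing more can be done
None
```

I pushed the hand wheel one full turn anticlockwise by its handle, using shut fingertips and without gripping. The handle stopped over the yellow pointer. I then moved the arm clear and handed the job in at about 11 s.

**Last checks:**
- **Handle position:** in the top view it sits within about 0.5 px of where it started, which is within about 2° of the full turn.
- **Force:** the wrist readings stayed at or below about 7 N at the end of each call, well under the 35 N limit. I did not sample between those readings.
- **Other things:** the press, brush, pigs, pot, jar and mallet look unmoved in the top view. The mould is mostly hidden from above; the scene view part-way through the turn showed it in place.
- **Arm:** it touched nothing at hand-in, with the wrist force at about zero.

**Disagreements:**
- The pointer tab measured 104–110 mm from the axis instead of the stated 115 mm, but its direction (34–38°) agreed with the handle's (34.5°).
- The masks for handle, hub and pointer covered the whole wheel. I measured those points from the pictures instead.

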